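# Set a fan's stop collar on its fork gauge

### The job

Lay the aluminium fork gauge flat on the fan base, between the two ribs, with its slot pushed fully home around the threaded post under the collar, and let it go. Then spin the knurled collar clockwise down until it nips the gauge finger-tight (about 12 N, well under 30 N), let go and leave it nipped, ready for the lock screw. Be gentle with the post and leave the glass cup, the controller and the spoon rest where they are.

Things in the scene. Friction and masses are not known exactly. Their poses are not given: they have to be found in the camera images.
- fan_base: fixed white desk-fan base, head taken off: disc 160 mm across, 28 mm tall, flat top. Origin under its centre, on the post's axis, z up. Two low ribs on top along its x (6 mm thick, 9 mm high, 41 to 69 mm from the axis on the -x side) leave a 41 mm channel centred on y = 0. A small knob (26 mm across, 11 mm high) at x = +56 mm is not used.
- post: fixed upright steel threaded post, 14 mm across, 68 mm tall from the base's top. Origin at its foot (top of the base, on the axis); axes as the base. The gauge must not be rammed against it: below 40 N.
- collar: dark steel knurled collar on the post, 42.4 mm across, 28 mm tall. Origin on the axis at its underside, z up. Steep right-hand thread: clockwise seen from above it goes down 3 mm per rad (19 mm per turn); it can turn several rad and stays where left. Starts with its underside 17 to 22 mm above the base's top.
- collar_mid (a point): centre of the collar, half-way up (14 mm above its underside). Its thread friction is about 0.04 N m; once it bears on the gauge the torque to turn it grows by about 0.007 N m per newton of nip, and each 0.01 rad further adds about 2 N. The nip stays when the collar is let go.
- gauge: loose aluminium fork gauge, about 160 g: flat bar 34 mm wide, 12 mm thick, 116 mm long, lying flat, slot at its +x end, upright grip tab near its -x end. Origin under the fork centre (the point that belongs on the post's axis); x points out of the slot's mouth, z up. Home on the base it has the base's heading, the slot's bottom against the post.
- gauge_fork (a point): the fork centre, half-way up the bar (6 mm above its underside). The slot is 18 mm wide, its mouth a little flared; its flat bottom lies 7.75 mm behind (-x of) this point, the fork's ends 20 mm ahead.
- gauge_tab (a point): grip point: centre line of the upright tab, 26 mm above the gauge's underside and 83 mm behind (-x of) the fork centre. Tab 10 mm thick (gauge's y), 26 mm long (x), from 12 to 40 mm above the underside.
- votive: glass votive-shaped cup, 68 mm across, 72 mm tall, standing on the desk; origin under its centre. Leave alone.
- controller: teal plastic game controller, about 150 x 100 x 50 mm; origin under its centre. Leave alone.
- spoon_rest: stainless spoon rest, a 90 mm dish with a handle, 16 mm tall; origin under the dish. Leave alone.
There are look-alikes about, which are no part of the job. Of the things that look like the gauge, take the one that is farthest to the robot's left at the start. What is shaped like the fan_base but turquoise is not meant.

How it is judged:
By the outcome, as a careful person would: the job done as asked, in the order asked, and still so for the second after the job is handed in, with the robot touching nothing.
It also fails if it takes over 72 s, if anything falls off the work surface, if the arm or the gripper's body presses on something with over 40 N, if the wrist force passes 120 N, or if a joint passes its speed limit or range.

### The arm

A 6-joint arm with a two-finger parallel gripper is mounted at the origin on the work surface. World frame = base frame: x ahead of the robot, y to its left, z up, the work surface at z = 0. Lengths are in mm, angles in degrees, forces in N, time in s.
With the tool pointing down it reaches from about 300 to 850 mm from the base axis. Payload 4.2 kg.
Tool frame: the origin (TCP) lies midway between the tips of the shut fingers; the grasp point (between the pads) lies 19 mm behind it (env.grip_depth is the distance from the TCP to the grasp point, in mm); z points along the fingers, y is the line along which they close (so a half turn about z gives the same grasp; the last joint's range is limited). The gripper opens to 91 mm and grips with 3 to 60 N. Pads are 32 mm wide; open, the fingers measure 118 mm over their backs; the gripper's body (76 mm by 178 mm) begins 60 mm behind the grasp point.
Start: joints at [-74.771, 18.312, 89.639, -0, 72.044, -1.146], TCP at [162.11, -551.692, 213.976] pointing down, gripper open.
Joint ranges: [-177.97, 177.97], [-48.28, 115.42], [12.27, 149.76], [-77.06, 257.06], [2.81, 150.46], [-146.56, 146.56]. Speed limits (degrees/s): [147.25, 147.25, 180, 180, 180, 180].

### API

Orientations are given as [roll, pitch, yaw] about the fixed x, y, z axes, in that order (R = Rz(yaw) Ry(pitch) Rx(roll)).
In Python, from workcell import env, eyes gives the robot as it stands.
- The arm moves only by the tool send_rows, never from a script. Its argument "motion" is a list of rows, each a list of 7 numbers: the shift along the world's x, y, z normalised to -1 to 1, where 1 is 0.5 m, then the turn, a rotation vector about the world's x, y, z normalised to -1 to 1, where 1 is 60 degrees, then the opening, from -1 (shut) to 1 (fully open). A call has 1 to 20 rows; each row is the pose to reach, as a shift and turn from the pose commanded when the call began; what a row does not reach only later rows make up. A row lasts 1/8 s, in which the tool goes at most 62.5 mm and 10.7 degrees, less where a joint would pass 70% of its speed; a pose out of reach is approached as far as the arm can. A call with a number of a shift or a turn outside -1 to 1 is refused whole. A call with a gripper value outside its range is refused whole. The fingers move at their own pace and stop on an object; "squeeze" is the grip in N (left out, the last holds). Time passes only in rows, so rows that repeat a pose let the fingers close. It gives the time, the measured TCP pose, the force, the opening and the grip force at its end, in the units of the state.
- env.state(): the state, without advancing time (a new reading comes with each control period).
- eyes.grab_frame(name): name is "scene" or "top" or "wrist"; returns a dict with "pixels" (480x640x3 uint8, red, green, blue), "depth" (480x640 float32, mm along the optical axis (not along the pixel's ray), 0 where there is no reading), "fx", "fy", "cx", "cy" (pixels), "distortion" ([k1, k2, p1, p2, k3] as OpenCV has them; the pictures are not rectified), "R" (3x3) and "t" (3): a world point X has camera coordinates R X + t; the wrist camera has in their place "T_tool_cam" (4x4, takes a point from camera to tool coordinates, whose origin is the TCP and whose axes are the flange's). Camera axes: x right, y down, z forward; pixel columns grow to the right and rows downward; lengths in mm; the calibration is good to about 2 mm. A picture is of the moment at which its call begins: read the wrist's pose just before it.
- env.job_done(): hands the job in; it is judged then, once.
The state is a dict: "time_s": time; "qpos": joint angles; "qvel": joint speeds; "effort": joint torques, N m; "ee_pos": TCP position; "ee_rot": TCP orientation; "force": force on the tool from outside, world axes, zero at the start; "torque": the same for the moment, N m; "gripper_width": finger opening in mm; "gripper_force": force on a finger pad.
Only numpy, scipy, OpenCV 4.12 (cv2) and the standard library are available. Lean on these libraries where they do the work, as an engineer would, in place of code of your own. Each camera call takes 0.05 s, during which the arm holds its last target. There are 200 camera calls.

## Working session

There is one attempt and no reset: what is moved stays moved. The work goes in short steps, Python scripts to look and compute and a tool call to move; the robot and the scene stay as the last step left them, time stands still between calls to the robot, and variables do not carry over. Pictures are saved under pics/ and viewed, at most 10 in all, crops included, and the job is handed in when it is done.

Besides the shell and the picture viewer there is one more tool, called after "Call:" in YAML: its name, and indented under it one key for each argument. send_rows: Moves the arm, as the interface text tells. Its arguments: {"type":"object","properties":{"motion":{"type":"array"},"squeeze":{"type":"number"}},"required":["motion"]}

```bash
mkdir -p pics; python3 - <<'E'
from workcell import env, eyes
import cv2, numpy as np, pickle
for n in ("scene","top"):
    f=eyes.grab_frame(n); pickle.dump(f,open(f"{n}.pkl","wb"))
    cv2.imwrite(f"pics/{n}0.png",f["pixels"][...,::-1])
    print(n,f["fx"],f["distortion"],(-np.array(f["R"]).T@f["t"]).round())
print(env.state())
E
```

```text
scene 512.0689191082378 [-0.12015996  0.          0.          0.          0.        ] [1502. -334.  805.]
top 566.5256898087574 [-0.15306947  0.          0.          0.          0.        ] [ 342. -133. 1652.]
{'time_s': 0.1, 'qpos': array([-7.47725592e+01,  1.83461021e+01,  8.96986964e+01,  9.32691613e-05,
        7.20421316e+01, -1.14763911e+00]), 'qvel': array([-0.0354683 , -0.10843291, -0.20302546,  0.01247348, -0.02422907,
       -0.02143463]), 'effort': array([ 1.74507972e-03, -4.13332987e+01, -2.32509685e+01,  7.29566161e-02,
        4.22153051e-02, -5.31922581e-05]), 'ee_pos': array([ 161.9760732 , -551.25822835,  213.22802268]), 'ee_rot': array([-1.79913089e+02, -1.82976327e-03,  1.63750497e+01]), 'force': array([-0.03213704, -1.15765255, -0.8342442 ]), 'torque': array([ 0.00731322, -0.00209324,  0.02537748]), 'gripper_force': 0.0, 'gripper_width': 91.39000363867976}
```

View pics/top0.png

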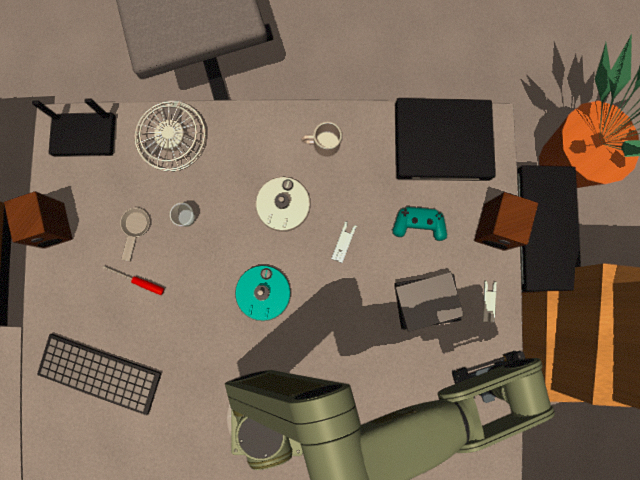

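View pics/scene0.png

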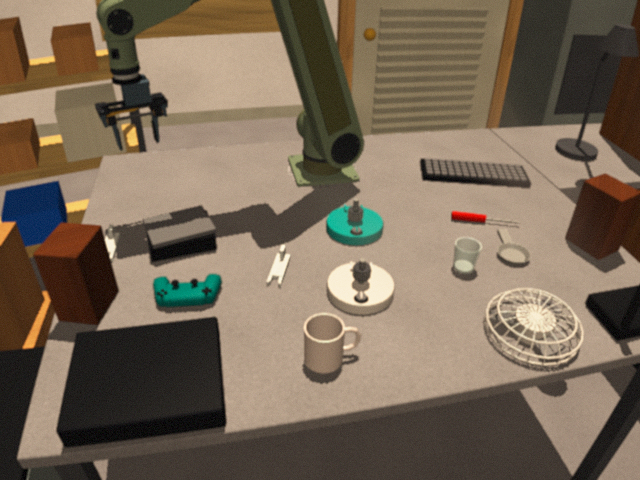

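Top view: two things look like the gauge, at (343,242) and (490,298). The one farther left is (343,242). Base candidates are white at (283,203) and turquoise at (263,292); I take the white one. Next, a close crop and positions.

```bash
cat > h.py <<'E'
import numpy as np, cv2, pickle
def cloud(f,R=None,t=None):
    """world XYZ image from depth"""
    K=np.array([[f["fx"],0,f["cx"]],[0,f["fy"],f["cy"]],[0,0,1.]])
    h,w=f["depth"].shape
    uv=np.stack(np.meshgrid(np.arange(w),np.arange(h)),-1).reshape(-1,1,2).astype(float)
    n=cv2.undistortPoints(uv,K,np.array(f["distortion"])).reshape(h,w,2)
    P=np.concatenate([n,np.ones((h,w,1))],-1)*f["depth"][...,None]
    R=np.array(f["R"]) if R is None else R; t=np.array(f["t"]) if t is None else t
    return (P-t)@R
def wrist(eyes,env):
    from scipy.spatial.transform import Rotation as Ro
    s=env.state(); f=eyes.grab_frame("wrist")
    T=np.eye(4); T[:3,:3]=Ro.from_euler("xyz",s["ee_rot"],degrees=True).as_matrix(); T[:3,3]=s["ee_pos"]
    W=T@np.array(f["T_tool_cam"]); f["R"]=W[:3,:3].T; f["t"]=-f["R"]@W[:3,3]
    return s,f
E
python3 - <<'E'
from h import *
f=pickle.load(open("top.pkl","rb")); C=cloud(f); 
im=f["pixels"]
cv2.imwrite("pics/crop.png",cv2.resize(im[160:290,230:390,::-1],None,fx=4.5,fy=4.5,interpolation=cv2.INTER_CUBIC))
for p in [(283,203),(288,184),(264,203),(303,203),(343,242),(338,256),(349,226),(343,230),(490,298),(420,222)]: print(p,C[p[1],p[0]].round(0))
hsv=cv2.cvtColor(im,cv2.COLOR_RGB2HSV)
m=np.zeros(im.shape[:2],bool); m[165:240,245:320]=1
b=m&(C[...,2]>20)&(C[...,2]<33); P=C[b][:,:2]; (c,r)=cv2.minEnclosingCircle(P.astype(np.float32)); print("base",c,r,b.sum())
b=m&(C[...,2]>60)&(C[...,2]<110); print("collar",np.median(C[b],0),b.sum(),C[b].max(0))
m[:]=0; m[215:270,325:362]=1
b=m&(C[...,2]>5)&(C[...,2]<60); P=C[b]; print(cv2.minAreaRect(P[:,:2].astype(np.float32)),b.sum())
b&=C[...,2]>25; print("tab",C[b].mean(0),b.sum())
E
```

```text
(283, 203) [615. -47.  74.]
(288, 184) [678. -59.  32.]
(264, 203) [623.  11.  28.]
(303, 203) [ 622. -103.   36.]
(343, 242) [ 511. -219.   15.]
(338, 256) [ 468. -204.   42.]
(349, 226) [ 561. -238.   -4.]
(343, 230) [ 547. -220.    6.]
(490, 298) [ 348. -648.   23.]
(420, 222) [ 568. -441.   38.]
base (622.99169921875, -43.48774719238281) 79.82012939453125 1784
collar [621.1176575  -44.01458978  76.0107867 ] 185 [644.10839344 -24.27486193 103.72054574]
((511.73602294921875, -219.78656005859375), (105.5362777709961, 158.3305206298828), 89.70366668701172) 590
tab [ 469.42227186 -206.16227158   39.32502795] 34
```

View pics/crop.png

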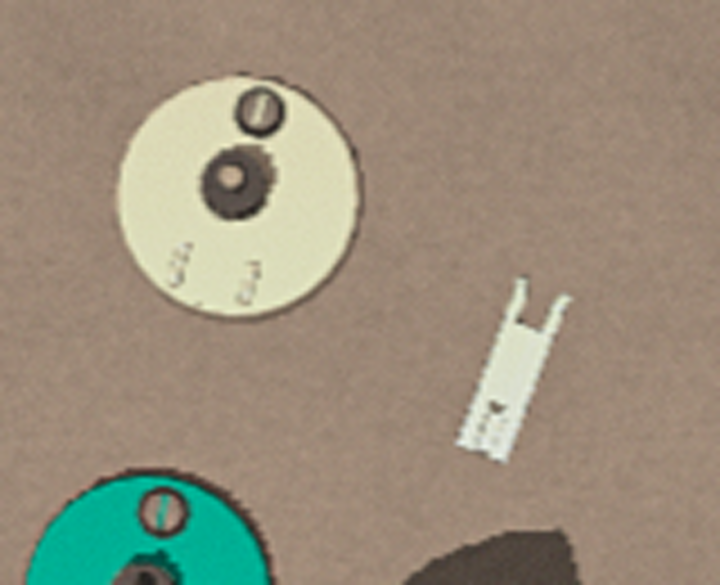

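The crop shows an aluminium fork gauge with its tab at crop (487,430) and fork mouth at (545,290), so it heads about -22°. The white base is centred at (240,195) with its knob at (260,110) and ribs at (180,265) and (250,283). Now I move over the gauge while turning.

Call:
send_rows:
  motion:
    - [0.64,0.68,0.1,0,0,1,1]
    - [0.64,0.68,0.1,0,0,1,1]
    - [0.64,0.68,0.1,0,0,1,1]
    - [0.64,0.68,0.1,0,0,1,1]
    - [0.64,0.68,0.1,0,0,1,1]
    - [0.64,0.68,0.1,0,0,1,1]
    - [0.64,0.68,0.1,0,0,1,1]
    - [0.64,0.68,0.1,0,0,1,1]
    - [0.64,0.68,0.1,0,0,1,1]
    - [0.64,0.68,0.1,0,0,1,1]

```text
time_s: 1.35
ee_pos: [481.4, -212.1, 263.5]
ee_rot: [-179.9, 0.0, 76.4]
force: [-0.3, -0.3, -0.3]
gripper_width: 91.2
gripper_force: 0.0
```

Call:
send_rows:
  motion:
    - [0,0,0,0,0,1,1]
    - [0,0,0,0,0,1,1]
    - [0,0,0,0,0,1,1]
    - [0,0,0,0,0,1,1]
    - [0,0,0,0,0,1,1]
    - [0,0,0,0,0,1,1]
    - [0,0,0,0,0,1,1]

```text
time_s: 2.22
ee_pos: [481.1, -212.8, 263.8]
ee_rot: [-180.0, -0.0, 136.2]
force: [-0.1, 0.3, 0.3]
gripper_width: 91.1
gripper_force: 0.0
```

Call:
send_rows:
  motion:
    - [0,0,0,0,0,0.35,1]
    - [0,0,0,0,0,0.35,1]
    - [0,0,0,0,0,0.35,1]
    - [0,0,0,0,0,0.35,1]

```text
time_s: 2.72
ee_pos: [481.8, -212.0, 263.9]
ee_rot: [180.0, -0.0, 157.1]
force: [0.1, -0.5, -0.3]
gripper_width: 91.4
gripper_force: 0.0
```

```bash
python3 - <<'E'
from workcell import env, eyes
from h import *
s,f=wrist(eyes,env); print(s["ee_pos"],s["ee_rot"],s["qpos"],s["force"],s["torque"],s["time_s"])
C=cloud(f); cv2.imwrite("pics/w1.png",f["pixels"][...,::-1])
pickle.dump((C,f),open("w1.pkl","wb"))
b=(np.abs(C[...,0]-515)<70)&(np.abs(C[...,1]+220)<60)&(C[...,2]>6)&(C[...,2]<60)&(f["depth"]>0)
P=C[b]; print(b.sum(),np.percentile(P[:,2],[5,50,95]),cv2.minAreaRect(P[:,:2].astype(np.float32)))
t=P[P[:,2]>25]; print("tab",t.mean(0),len(t),cv2.minAreaRect(t[:,:2].astype(np.float32)))
bar=P[P[:,2]<20]; m=bar.mean(0); v=np.linalg.svd((bar-m)[:,:2],full_matrices=False)[2][0]; print("axis",np.degrees(np.arctan(v[1]/v[0])))
E
```

```text
[ 481.8278936  -212.00685987  263.94208403] [ 1.79994816e+02 -5.49241794e-03  1.57146376e+02] [-2.50047183e+01  1.22779874e+01  9.08080043e+01  5.10618399e-03
  7.69196915e+01 -9.21522501e+01] [ 0.06279778 -0.51380275 -0.31915959] [ 0.01444857 -0.12362148 -0.03622914] 2.725
2076 [10.71759584 12.26533035 39.89343508] ((512.629150390625, -219.30661010742188), (36.04864501953125, 117.01839447021484), 69.13109588623047)
tab [ 469.2050544  -202.77810939   39.68807921] 193 ((469.8805847167969, -203.35226440429688), (9.433850288391113, 25.32547378540039), 67.34169006347656)
axis -20.64984185812501
```

View pics/w1.png

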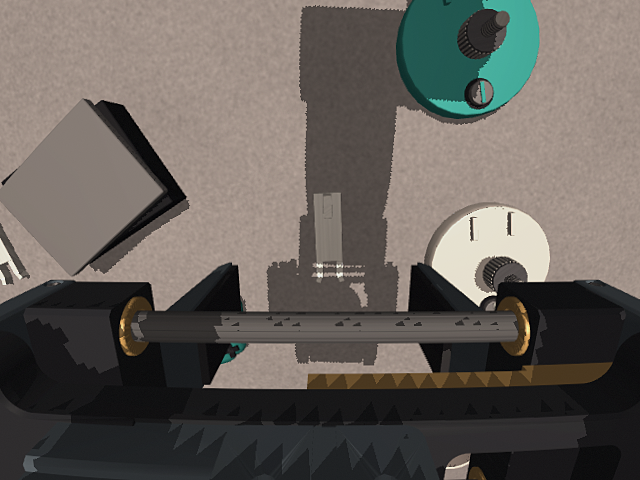

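The wrist view shows the gauge at (328,230), tab end up and fork toward the fingers. The white base is at (490,245), with ribs at (474,228) and (510,222) and its knob partly hidden. I'll take the base pose from the same frame, then grasp.

```bash
python3 - <<'E'
from h import *
for C,nm in ((pickle.load(open("w1.pkl","rb"))[0],"w"),(cloud(pickle.load(open("top.pkl","rb"))),"t")):
    d=np.hypot(C[...,0]-622,C[...,1]+43.5); z=C[...,2]
    P=C[(d<90)&(z>24)&(z<31)][:,:2].astype(np.float32); c,r=cv2.minEnclosingCircle(P); print(nm,"base",c,r,len(P))
    rp=C[(d>38)&(d<72)&(z>33)&(z<41)]; ux=np.array([np.cos(np.radians(-15)),np.sin(np.radians(-15))])
    L=(rp[:,:2]-c)@ux
    rib=rp[L<-20]; kn=rp[L>20]
    # ribs split
    w=(rib[:,:2]-c)@np.array([-ux[1],ux[0]])
    for q in (rib[w>0],rib[w<0]):
        if len(q)>4: print(" rib",len(q),cv2.minAreaRect(q[:,:2].astype(np.float32)))
    if len(kn)>3: k=kn[:,:2].mean(0)-c; print(" knob",len(kn),k,np.degrees(np.arctan2(k[1],k[0])))
    if len(rib)>3: k=c-rib[:,:2].mean(0); print(" ribdir",len(rib),k,np.degrees(np.arctan2(k[1],k[0])))
    q=C[(d<35)&(z>48)&(z<82)]; print(" collar top z",np.percentile(q[:,2],[50,90,97]),len(q)); q=C[(d<30)&(z>90)&(z<100)]; print(" post top",q.mean(0) if len(q) else 0,len(q))
E
```

```text
w base (621.5007934570312, -40.00368881225586) 78.64281463623047 6777
 rib 136 ((576.5632934570312, -3.762697696685791), (7.131199359893799, 27.57844352722168), 73.42423248291016)
 rib 140 ((563.927001953125, -49.234920501708984), (6.449199199676514, 28.256906509399414), 73.44882202148438)
 knob 90 [ 47.79072497 -18.9364458 ] -21.6152951514787
 ribdir 276 [ 51.37099329 -12.63155996] -13.814340126826714
 collar top z [73.88616749 75.90364274 76.83094145] 992
 post top [617.20498154 -39.24506849  93.08357229] 22
t base (622.7821655273438, -43.53904724121094) 79.41979217529297 1304
 rib 37 ((581.8432006835938, -7.2156829833984375), (59.67057800292969, 33.80340576171875), 49.01068878173828)
 rib 46 ((571.541748046875, -65.5750732421875), (30.932411193847656, 73.59135437011719), 36.050113677978516)
 knob 85 [ 45.821684   -15.19733392] -18.34874676096978
 ribdir 83 [48.38163652 -8.51313244] -9.979491059777992
 collar top z [75.1074868  79.206725   80.73737201] 167
 post top [623.0952511  -43.25669966  96.1897896 ] 19
```

Call:
send_rows:
  motion:
    - [-0.0236,0.0176,-0.1,0,0,0.035,0.2]
    - [-0.0236,0.0176,-0.2,0,0,0.035,0.0]
    - [-0.0236,0.0176,-0.3,0,0,0.035,-0.3]
    - [-0.0236,0.0176,-0.36,0,0,0.035,-0.3]
    - [-0.0236,0.0176,-0.36,0,0,0.035,-0.3]

```text
time_s: 3.4
ee_pos: [468.7, -202.2, 82.1]
ee_rot: [180.0, -0.3, 159.4]
force: [0.3, -0.0, 0.1]
gripper_width: 44.0
gripper_force: 0.0
```

Call:
send_rows:
  motion:
    - [0,0,-0.07,0,0,0,-0.3]
    - [0,0,-0.136,0,0,0,-0.3]
    - [0,0,-0.136,0,0,0,-0.3]

```text
time_s: 3.78
ee_pos: [469.8, -202.7, 15.7]
ee_rot: [180.0, -0.1, 159.4]
force: [-0.4, -0.4, -0.7]
gripper_width: 31.9
gripper_force: 0.0
```

Call:
send_rows:
  motion:
    - [0,0,0,0,0,0,-1]
    - [0,0,0,0,0,0,-1]
    - [0,0,0,0,0,0,-1]
    - [0,0,0,0,0,0,-1]
    - [0,0,0,0,0,0,-1]
  squeeze: 30

```text
time_s: 4.4
ee_pos: [471.3, -203.4, 17.5]
ee_rot: [-180.0, 0.2, 159.5]
force: [-0.8, -0.2, 7.0]
gripper_width: 9.9
gripper_force: 30.0
```

Call:
send_rows:
  motion:
    - [0,0,0.06,0,0,0,-1]
    - [0,0,0.14,0,0,0.0,-1]
    - [0.005,0.06,0.188,0,0,0.03,-1]
    - [0.01,0.15,0.188,0,0,0.068,-1]
    - [0.02,0.24,0.188,0,0,0.068,-1]
    - [0.031,0.33,0.188,0,0,0.068,-1]
    - [0.031,0.402,0.188,0,0,0.068,-1]
    - [0.031,0.402,0.188,0,0,0.068,-1]
    - [0.031,0.402,0.188,0,0,0.068,-1]

```text
time_s: 5.52
ee_pos: [485.6, -2.2, 110.0]
ee_rot: [-180.0, -0.0, 163.6]
force: [0.0, -0.9, -1.9]
gripper_width: 9.9
gripper_force: 30.0
```

```bash
python3 - <<'E'
from workcell import env, eyes
from h import *
s,f=wrist(eyes,env); print(s["ee_pos"],s["ee_rot"],s["qpos"],s["force"],s["torque"],s["gripper_width"])
C=cloud(f); pickle.dump((C,f),open("w2.pkl","wb")); top=eyes.grab_frame("top"); D=cloud(top); pickle.dump(top,open("t2.pkl","wb"))
p=s["ee_pos"]; u=np.array([np.cos(np.radians(-16.57)),np.sin(np.radians(-16.57))]); n=np.array([-u[1],u[0]])
for A,nm in((C,"w"),(D,"t")):
    q=A[...,:2]-p[:2]; a=q@u; b=q@n; z=A[...,2]
    m=(a>15)&(a<110)&(abs(b)<25)&(z>85)&(z<125); P=A[m]
    if len(P)<20: print(nm,len(P)); continue
    print(nm,len(P),"z",np.percentile(P[:,2],[10,50,90]),"a",a[m].min(),a[m].max(),cv2.minAreaRect(P[:,:2].astype(np.float32)))
    aa=a[m]; bb=b[m]
    for lo in range(20,105,10):
        k=(aa>=lo)&(aa<lo+10)
        if k.sum()>3: print(lo,bb[k].min().round(1),bb[k].max().round(1),P[k][:,2].mean().round(1))
x=np.concatenate([f["pixels"],top["pixels"]],1)[...,::-1]
cv2.imwrite("pics/w2.png",f["pixels"][...,::-1])
E
```

```text
[485.63020672  -2.19149861 110.04563865] [-1.79979616e+02 -3.55638709e-04  1.63577581e+02] [-1.60190465e+00  1.58534679e+01  1.09860893e+02 -2.41568108e-02
  5.42911996e+01 -7.51653851e+01] [ 0.02083738 -0.85376393 -1.91430091] [ 0.09236559 -0.07489779  0.02701178] 9.876198521242827
w 664 z [103.70661597 104.42238206 105.0903025 ] a 32.96496892165631 53.704545177547175 ((527.2382202148438, -14.271063804626465), (13.793950080871582, 20.686901092529297), 73.8909683227539)
30 -5.9 6.5 104.5
40 -6.5 6.6 104.4
50 -6.5 7.3 104.3
t 24 z [ 99.67300601 103.8476029  110.77280378] a 87.01963531925068 103.15277788692912 ((576.5333862304688, -33.13264465332031), (33.55242919921875, 15.784750938415527), 69.76358032226562)
90 -20.6 12.9 106.0
100 -20.9 12.7 103.2
```

View pics/w2.png

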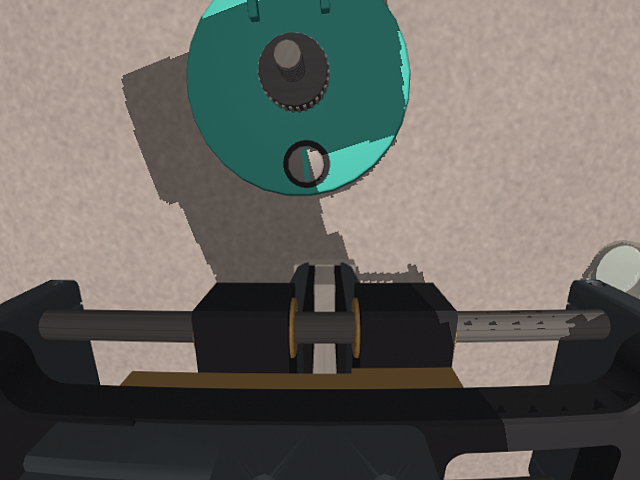

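The wrist camera faces away and sees only the tab and the bar root between the fingers, at (324,290), plus the turquoise base. I'll check the fork's line in the top image.

```bash
python3 - <<'E'
from h import *
f=pickle.load(open("t2.pkl","rb"))
K=np.array([[f["fx"],0,f["cx"]],[0,f["fy"],f["cy"]],[0,0,1.]])
def pr(X): return cv2.projectPoints(np.array(X,float),cv2.Rodrigues(np.array(f["R"]))[0],np.array(f["t"]).reshape(3,1),K,np.array(f["distortion"]))[0].reshape(-1,2)
x0,y0,s=225,150,8
im=cv2.resize(f["pixels"][y0:y0+75,x0:x0+100,::-1],None,fx=s,fy=s,interpolation=cv2.INTER_CUBIC)
th=np.radians(-16.57); u=np.array([np.cos(th),np.sin(th)]); n=np.array([-u[1],u[0]])
def line(o,ab,z,col):
    q=pr([[*(o+a*u+b*n),z] for a,b in ab]); q=((q-[x0,y0]+.5)*s).astype(int)
    cv2.polylines(im,[q.reshape(-1,1,2)],False,col,1)
t=np.array([485.6,-2.2])
line(t,[(0,17),(103,17),(103,9),(75.3,9),(75.3,-9),(103,-9),(103,-17),(0,-17)],104.4,(0,0,255))
o=np.array([622.8,-42.5])
for e in(1,-1): line(o,[(-69,e*20.5),(-41,e*20.5),(-41,e*26.5),(-69,e*26.5),(-69,e*20.5)],37,(255,0,0))
line(o,[(80*np.cos(a),80*np.sin(a)) for a in np.linspace(0,6.29,60)],28,(0,200,0))
line(o,[(21.2*np.cos(a),21.2*np.sin(a)) for a in np.linspace(0,6.29,60)],76,(0,200,0))
line(o,[(7*np.cos(a),7*np.sin(a)) for a in np.linspace(0,6.29,60)],96,(255,0,255))
cv2.imwrite("pics/t2.png",im)
E
```

```text
(no output)
```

View pics/t2.png

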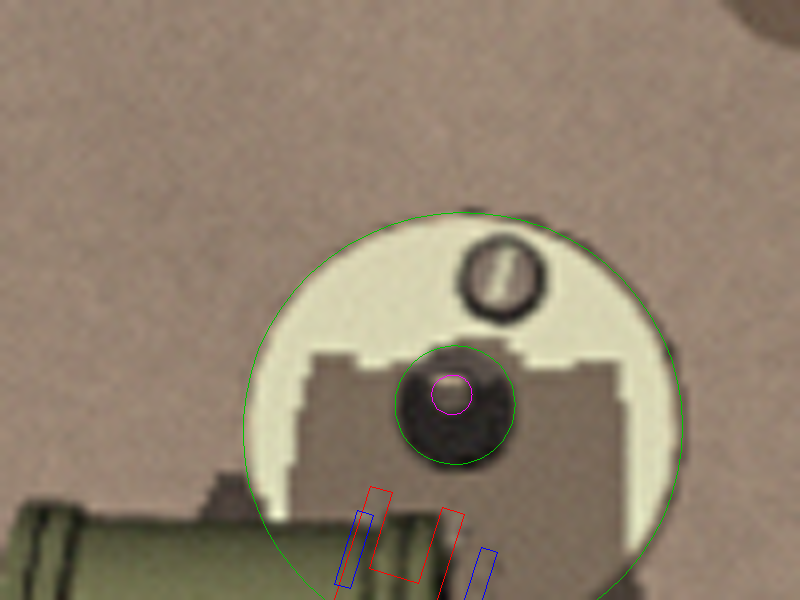

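The top view has the gauge hidden under the arm, so the fork reading was spurious. The base and collar overlays fit. The scene camera sees the fork from the front, so I'll use that.

```bash
cat > ov.py <<'E'
from h import *
def overlay(f,name,x0,y0,w,h,s,tcp,gz,head=-16.57,o=(622.8,-42.5)):
    K=np.array([[f["fx"],0,f["cx"]],[0,f["fy"],f["cy"]],[0,0,1.]])
    pr=lambda X: cv2.projectPoints(np.array(X,float),cv2.Rodrigues(np.array(f["R"]))[0],np.array(f["t"]).reshape(3,1),K,np.array(f["distortion"]))[0].reshape(-1,2)
    im=cv2.resize(f["pixels"][y0:y0+h,x0:x0+w,::-1],None,fx=s,fy=s,interpolation=cv2.INTER_CUBIC)
    def line(o,hd,ab,z,col):
        th=np.radians(hd); u=np.array([np.cos(th),np.sin(th)]); n=np.array([-u[1],u[0]])
        q=pr([[*(np.array(o)+a*u+b*n),z] for a,b in ab]); q=((q-[x0,y0]+.5)*s).astype(int)
        cv2.polylines(im,[q.reshape(-1,1,2)],False,col,1)
    if tcp is not None: line(tcp,head,[(0,17),(103,17),(103,9),(75.3,9),(75.3,-9),(103,-9),(103,-17),(0,-17)],gz,(0,0,255))
    for e in(1,-1): line(o,-16.57,[(-69,e*20.5),(-41,e*20.5),(-41,e*26.5),(-69,e*26.5),(-69,e*20.5)],37,(255,0,0))
    A=np.linspace(0,6.29,60); ci=lambda r:[(r*np.cos(a),r*np.sin(a)) for a in A]
    line(o,-16.57,ci(80),28,(0,200,0)); line(o,-16.57,ci(21.2),76.5,(0,200,0)); line(o,-16.57,ci(7),96,(255,0,255))
    cv2.imwrite(name,im)
E
python3 - <<'E'
from workcell import env, eyes
from ov import *
f=eyes.grab_frame("scene"); pickle.dump(f,open("s2.pkl","wb"))
overlay(f,"pics/s2.png",310,210,110,105,7,(485.6,-2.2),104.4)
E
```

```text
(no output)
```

View pics/s2.png

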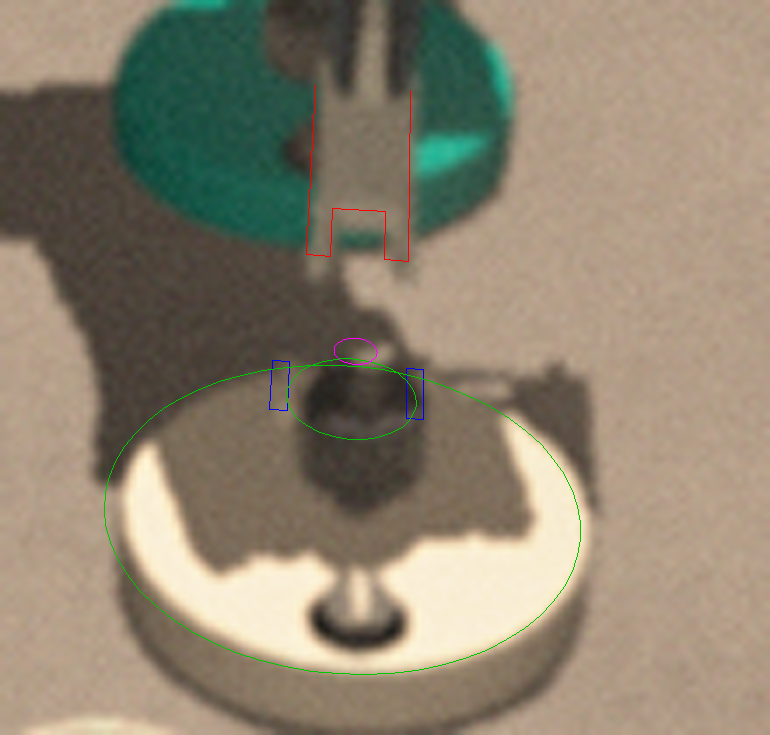

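Scene view: the fork sits at (360,240). The overlay is offset about 5 px for the gauge and about 8–13 px for the base, so the base may be 1–2 mm more to +y than I estimated. I'll measure this relatively in the same cloud.

```bash
python3 - <<'E'
from h import *
from scipy.optimize import least_squares as ls
f=pickle.load(open("s2.pkl","rb"));C=cloud(f);z=C[...,2]
th=np.radians(-16.5);u=np.array([np.cos(th),np.sin(th)]);n=np.array([-u[1],u[0]])
q=C[...,:2]-[485.6,-2.2];a=q@u;b=q@n
m=(a>20)&(a<110)&(abs(b)<25)&(z>98)&(z<109);P=C[m]
print("gauge",m.sum(),z[m].mean(),"b",b[m].min(),b[m].max(),cv2.minAreaRect(P[:,:2].astype(np.float32)))
for lo in range(25,105,10):
    k=(a[m]>=lo)&(a[m]<lo+10); print(lo,k.sum(),b[m][k].min().round(1) if k.any() else 0,b[m][k].max().round(1) if k.any() else 0, b[m][k].mean().round(2) if k.any() else 0)
d=np.hypot(C[...,0]-622.8,C[...,1]+42)
for lab,m2,r in(("collar",(d<30)&(z>53)&(z<72),21.2),("baseside",(d<90)&(d>72)&(z>6)&(z<24)&(C[...,0]>640),80)):
    P=C[m2][:,:2]; s=ls(lambda c:np.hypot(*(P-c).T)-r,[622.,-42.],loss="soft_l1"); print(lab,len(P),s.x,np.sqrt(np.mean(s.fun**2)))
ct=C[(d<24)&(z>74)&(z<82)]; print("collar top z",ct[:,2].mean(),len(ct))
tp=C[(d<86)&(z>26)&(z<30)]; c,r=cv2.minEnclosingCircle(tp[:,:2].astype(np.float32)); print("disc",c,r,tp[:,2].mean())
k=C[(d>40)&(d<75)&(z>36.5)&(z<41)&(C[...,0]>650)][:,:2]; print("knob",k.mean(0),len(k))
E
```

```text
gauge 262 104.28309664756011 b -15.649033898037196 19.8192195928759 ((546.6755981445312, -17.538358688354492), (35.45189666748047, 85.82299041748047), 72.63578796386719)
25 31 -14.6 19.2 1.99
35 35 -12.5 19.4 3.85
45 37 -14.6 19.3 1.44
55 36 -14.3 19.4 3.16
65 50 -14.2 19.3 1.9
75 18 -13.8 17.2 3.74
85 11 -13.7 17.0 2.47
95 25 -15.6 19.8 0.52
collar 123 [623.8846478  -37.91893896] 1.9901795492829333
baseside 382 [622.61754868 -37.72844935] 1.5017260456530552
collar top z 76.1575952418925 113
disc (625.6194458007812, -37.24102020263672) 79.80620574951172 28.133114267951196
knob [679.71282378 -52.87491999] 47
```

Relative to the held gauge, the scene puts the axis near (622.8,-40.3) with heading about -15.5°. I lower behind the collar, into the channel.

Call:
send_rows:
  motion:
    - [0.0176,-0.0056,0,0,0,0.015,-1]
    - [0.0176,-0.0056,-0.05,0,0,0.015,-1]
    - [0.0176,-0.0056,-0.09,0,0,0.015,-1]
    - [0.0176,-0.0056,-0.115,0,0,0.015,-1]
    - [0.0176,-0.0056,-0.123,0,0,0.015,-1]
    - [0.0176,-0.0056,-0.123,0,0,0.015,-1]

```text
time_s: 6.42
ee_pos: [495.0, -4.9, 48.7]
ee_rot: [180.0, 0.0, 164.4]
force: [-0.3, 0.9, -1.3]
gripper_width: 10.2
gripper_force: 30.0
```

```bash
python3 - <<'E'
from workcell import env, eyes
from ov import *
s=env.state(); print(s["ee_pos"],s["ee_rot"],s["force"],s["torque"])
f=eyes.grab_frame("scene"); pickle.dump(f,open("s3.pkl","wb"))
overlay(f,"pics/s3.png",310,210,110,105,7,s["ee_pos"][:2]+[0.6,2.1],s["ee_pos"][2]-5.6,-15.5,(623.4,-38))
C=cloud(f);z=C[...,2];th=np.radians(-15.5);u=np.array([np.cos(th),np.sin(th)]);n=np.array([-u[1],u[0]])
q=C[...,:2]-[623.4,-38.];a=q@u;b=q@n
for zl,zh,al,ah in((37,46,-100,-70),(38.5,46,-66,-44),(38.5,46,-40,-25),(33,37.3,-69,-41)):
    m=(a>al)&(a<ah)&(abs(b)<32)&(z>zl)&(z<zh)
    if m.any(): print(zl,al,m.sum(),b[m].min(),b[m].max(),a[m].max(),z[m].mean())
E
```

```text
[495.03975261  -4.85038919  48.65362121] [1.79989500e+02 2.76731659e-02 1.64448470e+02] [-0.2913924   0.92410116 -1.33698886] [ 0.01788047 -0.11298318  0.00058498]
37 -100 83 -16.52447822199855 15.659707321585353 -70.34048604222698 42.99824898017886
38.5 -66 24 -20.946200337431012 25.256196955050594 -47.152623889643436 42.688921906987595
33 -69 21 -25.76559403091178 25.54095866785938 -41.81687676804695 36.05896037075171
```

View pics/s3.png

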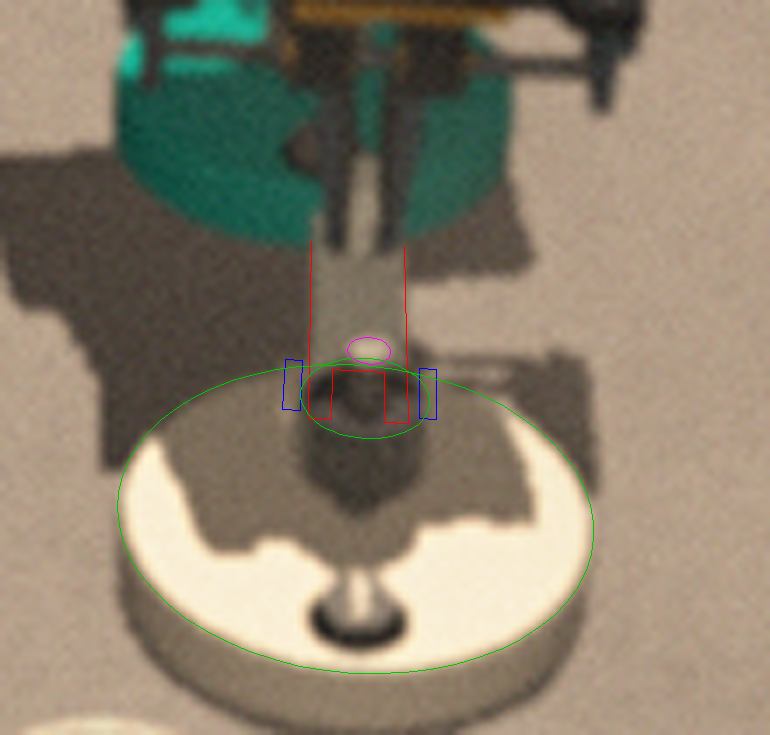

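The gauge is centred in the channel to about 0.4 mm, with no contact force. I slide it in under the collar.

Call:
send_rows:
  motion:
    - [0.01,-0.0028,-0.003,0,0,0,-1]
    - [0.025,-0.007,-0.003,0,0,0,-1]
    - [0.04,-0.0111,-0.003,0,0,0,-1]
    - [0.055,-0.0153,-0.003,0,0,0,-1]
    - [0.068,-0.0189,-0.003,0,0,0,-1]
    - [0.077,-0.0214,-0.003,0,0,0,-1]
    - [0.081,-0.0225,-0.003,0,0,0,-1]
    - [0.081,-0.0225,-0.003,0,0,0,-1]

```text
time_s: 7.48
ee_pos: [535.1, -15.9, 46.9]
ee_rot: [180.0, -0.0, 164.5]
force: [0.9, -0.1, -1.7]
gripper_width: 9.4
gripper_force: 30.0
```

Call:
send_rows:
  motion:
    - [0.002,-0.0006,-0.001,0,0,0,-1]
    - [0.004,-0.0011,-0.002,0,0,0,-1]
    - [0.006,-0.0017,-0.002,0,0,0,-1]
    - [0.008,-0.0022,-0.002,0,0,0,-1]
    - [0.008,-0.0022,-0.002,0,0,0,-1]

```text
time_s: 8.1
ee_pos: [539.2, -17.1, 46.0]
ee_rot: [180.0, 0.0, 164.5]
force: [0.3, 0.1, -3.0]
gripper_width: 9.5
gripper_force: 30.0
```

Call:
send_rows:
  motion:
    - [0.002,-0.0006,0,0,0,0,-1]
    - [0.004,-0.0011,0,0,0,0,-1]
    - [0.004,-0.0011,0,0,0,0,-1]

```text
time_s: 8.48
ee_pos: [541.2, -17.6, 46.0]
ee_rot: [180.0, 0.0, 164.5]
force: [-0.9, -1.0, -2.2]
gripper_width: 9.8
gripper_force: 30.0
```

Call:
send_rows:
  motion:
    - [0.002,-0.0006,0,0,0,0,-1]
    - [0.003,-0.0008,0,0,0,0,-1]
    - [0.003,-0.0008,0,0,0,0,-1]

```text
time_s: 8.85
ee_pos: [542.6, -18.0, 46.0]
ee_rot: [180.0, 0.0, 164.5]
force: [0.5, 0.3, -1.3]
gripper_width: 10.2
gripper_force: 30.0
```

Call:
send_rows:
  motion:
    - [0.002,-0.0006,0,0,0,0,-1]
    - [0.003,-0.0008,0,0,0,0,-1]
    - [0.003,-0.0008,0,0,0,0,-1]

```text
time_s: 9.22
ee_pos: [544.2, -18.4, 46.0]
ee_rot: [180.0, 0.0, 164.5]
force: [0.7, -0.6, -1.7]
gripper_width: 9.8
gripper_force: 30.0
```

Call:
send_rows:
  motion:
    - [0.002,-0.0006,0,0,0,0,-1]
    - [0.002,-0.0006,0,0,0,0,-1]

```text
time_s: 9.48
ee_pos: [545.2, -18.7, 46.0]
ee_rot: [180.0, 0.0, 164.5]
force: [0.4, -0.6, -0.6]
gripper_width: 9.7
gripper_force: 30.0
```

Call:
send_rows:
  motion:
    - [0.001,-0.0003,0,0,0,0,-1]
    - [0.002,-0.0006,0,0,0,0,-1]
    - [0.002,-0.0006,0,0,0,0,-1]

```text
time_s: 9.85
ee_pos: [545.6, -18.8, 45.9]
ee_rot: [180.0, -0.1, 164.5]
force: [-2.4, 0.9, 0.4]
gripper_width: 9.6
gripper_force: 30.0
```

Call:
send_rows:
  motion:
    - [0.001,-0.0003,0,0,0,0,-1]
    - [0.002,-0.0006,0,0,0,0,-1]
    - [0.002,-0.0006,0,0,0,0,-1]

```text
time_s: 10.22
ee_pos: [545.6, -18.9, 45.9]
ee_rot: [-180.0, -0.2, 164.4]
force: [-5.6, 1.6, 2.3]
gripper_width: 9.5
gripper_force: 30.0
```

Contact with the post at about 5.8 N, so the slot is home. I ease off and lower until it sits.

Call:
send_rows:
  motion:
    - [-0.0015,0.0004,-0.001,0,0,0,-1]
    - [-0.0015,0.0004,-0.002,0,0,0,-1]
    - [-0.0015,0.0004,-0.002,0,0,0,-1]

```text
time_s: 10.6
ee_pos: [545.5, -18.9, 45.5]
ee_rot: [-180.0, -0.1, 164.5]
force: [-5.8, 1.9, 5.8]
gripper_width: 9.8
gripper_force: 30.0
```

Call:
send_rows:
  motion:
    - [0,0,0,0,0,0,-0.2]
    - [0,0,0,0,0,0,-0.2]
    - [0,0,0,0,0,0,-0.2]
    - [0,0,0.06,0,0,0,-0.2]
    - [0,0,0.14,0,0,0,0.1]
    - [0,0,0.14,0,0,0,0.4]

```text
time_s: 11.35
ee_pos: [549.0, -19.3, 118.0]
ee_rot: [179.9, 0.4, 164.5]
force: [-0.3, -0.1, 0.2]
gripper_width: 53.4
gripper_force: 0.0
```

```bash
python3 - <<'E'
from workcell import env, eyes
from ov import *
s,f=wrist(eyes,env); print(s["ee_pos"],s["ee_rot"],s["qpos"],s["force"],s["torque"],s["gripper_width"])
C=cloud(f);th=np.radians(-15.5);u=np.array([np.cos(th),np.sin(th)]);n=np.array([-u[1],u[0]])
q=C[...,:2]-[545.5,-18.9];a=q@u;b=q@n;z=C[...,2]
m=(a>-40)&(a<40)&(abs(b)<20)&(z>62)&(z<75); print("tab",m.sum(),C[m].mean(0) if m.any() else 0, a[m].min(),a[m].max(),b[m].min(),b[m].max())
P=C[m][:,:2]; print(cv2.minAreaRect(P.astype(np.float32)))
m=(a>-30)&(a<70)&(abs(b)<25)&(z>37)&(z<44); print("bar",m.sum(),cv2.minAreaRect(C[m][:,:2].astype(np.float32)),np.percentile(z[m],[10,50,90]))
f=eyes.grab_frame("scene"); pickle.dump(f,open("s4.pkl","wb"))
E
```

```text
[548.96395549 -19.31987127 118.00944687] [179.90721376   0.42619669 164.45109144] [-3.21496544e+00  2.03454735e+01  1.01515009e+02 -4.66037080e-04
  5.77033384e+01 -7.76661545e+01] [-0.30907858 -0.08227963  0.23620812] [ 0.12874651 -0.15845753 -0.01471697] 53.382796920956864
tab 551 [543.50235234 -18.06925616  67.86904473] -14.26610960825713 11.803187484255826 -4.334694261863994 5.226778118134634
((544.427490234375, -18.128772735595703), (9.51898193359375, 26.070749282836914), 74.34607696533203)
bar 3142 ((563.6138916015625, -23.910560607910156), (49.947444915771484, 66.65740966796875), 74.49667358398438) [38.82292686 39.99966503 40.86092381]
```

The gauge lies flat (tab top 67.9, bar top 40.0), heading -15.6°. Now to the collar.

Call:
send_rows:
  motion:
    - [0.08,-0.022,0.01,0,0,0,0.7]
    - [0.1543,-0.0422,0.01,0,0,0,0.7]
    - [0.1543,-0.0422,0.01,0,0,0,0.7]
    - [0.1543,-0.0422,-0.03,0,0,0,0.7]
    - [0.1543,-0.0422,-0.08,0,0,0,0.7]
    - [0.1543,-0.0422,-0.123,0,0,0,0.5]
    - [0.1543,-0.0422,-0.123,0,0,0,0.3]
    - [0.1543,-0.0422,-0.123,0,0,0,0.3]

```text
time_s: 12.45
ee_pos: [623.3, -40.1, 53.7]
ee_rot: [180.0, -0.0, 164.5]
force: [0.5, 0.4, -0.0]
gripper_width: 59.5
gripper_force: 0.0
```

Call:
send_rows:
  motion:
    - [0,0,0,0,0,0,-0.05]
    - [0,0,0,0,0,0,-0.1]
    - [0,0,0,0,0,0,-0.2]
    - [0,0,0,0,0,0,-0.2]
  squeeze: 15

```text
time_s: 12.95
ee_pos: [623.8, -40.7, 54.2]
ee_rot: [-180.0, 0.1, 164.5]
force: [-1.4, -2.7, 4.2]
gripper_width: 41.7
gripper_force: 15.0
```

```bash
python3 -c "
from workcell import env
s=env.state()
for k in('time_s','ee_pos','ee_rot','qpos','force','torque','gripper_width','gripper_force'):print(k,s[k])"
```

```text
time_s 12.95
ee_pos [623.7541645  -40.70305559  54.24208759]
ee_rot [-1.79974786e+02  6.27989078e-02  1.64462404e+02]
qpos [-4.76810038e+00  3.03117674e+01  9.49458589e+01 -4.47364717e-02
  5.46854006e+01 -7.92046480e+01]
force [-1.3672432  -2.71205148  4.2084121 ]
torque [-0.387463    0.11148344 -0.00599705]
gripper_width 41.72891330921598
gripper_force 15.00143364071846
```

Call:
send_rows:
  motion:
    - [0.0005,-0.001,-0.0006,0,0,-0.1,-0.3]
    - [0.0005,-0.001,-0.0013,0,0,-0.2,-0.3]
    - [0.0005,-0.001,-0.0019,0,0,-0.3,-0.3]
    - [0.0005,-0.001,-0.0025,0,0,-0.4,-0.3]
    - [0.0005,-0.001,-0.0031,0,0,-0.5,-0.3]
    - [0.0005,-0.001,-0.0038,0,0,-0.6,-0.3]
    - [0.0005,-0.001,-0.0044,0,0,-0.7,-0.3]
    - [0.0005,-0.001,-0.005,0,0,-0.8,-0.3]
    - [0.0005,-0.001,-0.0057,0,0,-0.9,-0.3]
    - [0.0005,-0.001,-0.0063,0,0,-1.0,-0.3]
    - [0.0005,-0.001,-0.0063,0,0,-1.0,-0.3]

```text
time_s: 14.32
ee_pos: [623.7, -40.8, 51.1]
ee_rot: [180.0, 0.0, 104.4]
force: [-1.5, -2.2, 4.3]
gripper_width: 41.9
gripper_force: 15.0
```

```bash
cat > st.py <<'E'
from workcell import env
s=env.state()
for k in('ee_pos','ee_rot','force','torque','gripper_width','gripper_force'):print(k,s[k])
E
python3 st.py
```

```text
ee_pos [623.70902426 -40.81867643  51.11715331]
ee_rot [1.79983179e+02 1.06718347e-02 1.04408985e+02]
force [-1.47633141 -2.16209134  4.31114909]
torque [-0.28077519  0.26944965 -0.03239244]
gripper_width 41.941324995104466
gripper_force 15.002405047416687
```

Call:
send_rows:
  motion:
    - [0,0,-0.0006,0,0,-0.1,-0.3]
    - [0,0,-0.0013,0,0,-0.2,-0.3]
    - [0,0,-0.0019,0,0,-0.3,-0.3]
    - [0,0,-0.0025,0,0,-0.4,-0.3]
    - [0,0,-0.0031,0,0,-0.5,-0.3]
    - [0,0,-0.0038,0,0,-0.6,-0.3]
    - [0,0,-0.0044,0,0,-0.7,-0.3]
    - [0,0,-0.005,0,0,-0.8,-0.3]
    - [0,0,-0.005,0,0,-0.8,-0.3]

```text
time_s: 15.45
ee_pos: [623.6, -40.8, 48.6]
ee_rot: [180.0, 0.0, 56.4]
force: [-2.5, -0.8, 6.1]
gripper_width: 42.1
gripper_force: 15.0
```

```bash
cat > av.py <<'E'
from workcell import env, eyes
from h import *
L=[]
for i in range(8):
    s=env.state(); L.append(np.r_[s["force"],s["torque"],s["ee_pos"],s["ee_rot"][2],s["gripper_width"]]); f=eyes.grab_frame("scene")
L=np.array(L); np.set_printoptions(suppress=True,precision=3); print(L.mean(0)); print(L.std(0)); print(s["qpos"],s["time_s"])
C=cloud(f);z=C[...,2];d=np.hypot(C[...,0]-624,C[...,1]+38.5); 
k=(d<19)&(d>9)&(z>60)&(z<82); print("collar-top-ish z",np.percentile(z[k],[25,50,75]) if k.any() else 0,k.sum())
E
python3 av.py
```

```text
[ -2.167  -1.4     5.652  -0.32    0.348  -0.072 623.601 -40.798  48.58
  56.434  42.052]
[0.403 0.522 0.303 0.026 0.027 0.034 0.014 0.011 0.008 0.01  0.226]
[-4.795 30.674 95.248 -0.01  54.073 28.774] 15.8
collar-top-ish z [61.115 61.115 61.115] 1
```

Call:
send_rows:
  motion:
    - [0,0,-0.0006,0,0,-0.1,-0.3]
    - [0,0,-0.0013,0,0,-0.2,-0.3]
    - [0,0,-0.0021,0,0,-0.333,-0.3]
    - [0,0,-0.0021,0,0,-0.333,-0.3]

```text
time_s: 16.35
ee_pos: [623.6, -40.8, 47.5]
ee_rot: [180.0, 0.0, 36.4]
force: [-1.9, -1.6, 5.6]
gripper_width: 41.7
gripper_force: 15.0
```

```bash
python3 av.py
```

```text
[ -2.164  -1.684   6.     -0.302   0.39   -0.049 623.563 -40.776  47.534
  36.453  41.905]
[0.449 0.517 0.541 0.027 0.019 0.019 0.011 0.012 0.017 0.014 0.214]
[-4.792 30.739 95.311 -0.009 53.95  48.752] 16.7
collar-top-ish z [68.093 68.711 69.578] 43
```

Call:
send_rows:
  motion:
    - [0,0,-0.0005,0,0,-0.083,-0.3]
    - [0,0,-0.001,0,0,-0.167,-0.3]
    - [0,0,-0.001,0,0,-0.167,-0.3]

```text
time_s: 17.12
ee_pos: [623.5, -40.8, 47.1]
ee_rot: [180.0, 0.0, 26.4]
force: [-2.2, -1.6, 6.3]
gripper_width: 41.7
gripper_force: 15.0
```

```bash
python3 av.py
```

```text
[ -2.597  -1.405   6.287  -0.284   0.427  -0.122 623.551 -40.773  47.163
  26.424  42.035]
[0.405 0.429 0.195 0.048 0.025 0.03  0.007 0.011 0.016 0.004 0.156]
[-4.792 30.761 95.333 -0.004 53.908 58.786] 17.475
collar-top-ish z [67.155 68.174 69.126] 51
```

```bash
sed -i 's/range(8)/range(20)/' av.py; python3 av.py
```

```text
[ -2.302  -1.312   6.51   -0.301   0.432  -0.12  623.552 -40.758  47.158
  26.426  41.978]
[0.591 0.586 0.44  0.028 0.034 0.03  0.012 0.011 0.012 0.001 0.144]
[-4.792 30.761 95.332 -0.004 53.909 58.786] 18.475
collar-top-ish z [67.007 68.366 69.086] 50
```

Call:
send_rows:
  motion:
    - [0,0,0,0,0,-0.01,-0.3]
    - [0,0,0,0,0,-0.01,-0.3]
    - [0,0,0,0,0,-0.01,-0.3]

```text
time_s: 18.9
ee_pos: [623.6, -40.8, 47.2]
ee_rot: [180.0, 0.0, 25.9]
force: [-2.1, -1.1, 7.1]
gripper_width: 41.9
gripper_force: 15.0
```

```bash
python3 av.py
```

```text
[ -2.356  -1.349   6.341  -0.272   0.43    0.121 623.549 -40.778  47.162
  25.877  42.048]
[0.48  0.4   0.461 0.031 0.029 0.022 0.013 0.016 0.012 0.002 0.184]
[-4.787 30.762 95.334 -0.023 53.908 59.348] 19.85
collar-top-ish z [67.057 68.038 69.387] 56
```

The resting torque flipped sign with a 0.55° nudge, so part of it is elastic stiction. I probe the breakaway with very small increments.

Call:
send_rows:
  motion:
    - [0,0,0,0,0,-0.0015,-0.3]
    - [0,0,0,0,0,-0.0015,-0.3]

```text
time_s: 20.15
ee_pos: [623.5, -40.8, 47.2]
ee_rot: [180.0, 0.0, 25.8]
force: [-2.4, -1.1, 6.6]
gripper_width: 41.8
gripper_force: 15.0
```

```bash
python3 av.py
```

```text
[ -2.435  -1.327   6.589  -0.269   0.441   0.14  623.552 -40.776  47.162
  25.796  41.952]
[0.462 0.495 0.552 0.029 0.034 0.031 0.009 0.013 0.011 0.002 0.143]
[-4.784 30.76  95.333 -0.025 53.909 59.432] 21.1
collar-top-ish z [66.973 68.055 69.092] 55
```

Call:
send_rows:
  motion:
    - [0,0,0,0,0,-0.0025,-0.3]
    - [0,0,0,0,0,-0.0025,-0.3]

```text
time_s: 21.4
ee_pos: [623.5, -40.8, 47.2]
ee_rot: [180.0, 0.0, 25.6]
force: [-2.4, -1.2, 6.3]
gripper_width: 41.9
gripper_force: 15.0
```

```bash
python3 av.py
```

```text
[ -2.626  -1.257   6.401  -0.261   0.431   0.159 623.543 -40.776  47.158
  25.647  42.007]
[0.415 0.355 0.391 0.032 0.026 0.032 0.013 0.015 0.016 0.002 0.182]
[-4.785 30.762 95.334 -0.024 53.907 59.583] 22.35
collar-top-ish z [67.92  68.822 69.306] 43
```

Call:
send_rows:
  motion:
    - [0,0,0,0,0,-0.005,-0.3]
    - [0,0,0,0,0,-0.005,-0.3]

```text
time_s: 22.65
ee_pos: [623.5, -40.8, 47.1]
ee_rot: [180.0, 0.0, 25.3]
force: [-2.4, -0.7, 6.2]
gripper_width: 42.1
gripper_force: 15.0
```

```bash
python3 av.py
```

```text
[ -2.472  -1.212   6.473  -0.266   0.441   0.161 623.55  -40.779  47.158
  25.348  42.039]
[0.473 0.621 0.38  0.034 0.032 0.028 0.013 0.013 0.012 0.002 0.215]
[-4.784 30.76  95.332 -0.026 53.907 59.882] 23.6
collar-top-ish z [67.028 68.026 69.532] 50
```

The torque has saturated at about 0.16 N m, which means about 16 N of nip if the pads aren't slipping. I grip firmer to rule out slip and ease back slightly towards 12 N.

Call:
send_rows:
  motion:
    - [0,0,0,0,0,0,-0.3]
    - [0,0,0,0,0,-0.004,-0.3]
    - [0,0,0,0,0,-0.004,-0.3]
  squeeze: 35

```text
time_s: 24.02
ee_pos: [623.5, -40.8, 47.2]
ee_rot: [180.0, 0.0, 25.1]
force: [-2.7, -1.7, 6.3]
gripper_width: 41.7
gripper_force: 35.0
```

```bash
python3 av.py
```

```text
[ -2.507  -1.185   6.506  -0.276   0.432   0.156 623.552 -40.787  47.169
  25.109  41.588]
[0.373 0.499 0.526 0.032 0.027 0.022 0.015 0.013 0.012 0.002 0.168]
[-4.786 30.757 95.331 -0.029 53.91  60.121] 24.975
collar-top-ish z [67.443 68.662 69.824] 47
```

Call:
send_rows:
  motion:
    - [0,0,0,0,0,0.01,-0.3]
    - [0,0,0,0,0,0.02,-0.3]
    - [0,0,0,0,0,0.027,-0.3]
    - [0,0,0,0,0,0.027,-0.3]

```text
time_s: 25.52
ee_pos: [623.5, -40.8, 47.2]
ee_rot: [180.0, 0.0, 26.7]
force: [-3.2, -1.4, 6.9]
gripper_width: 41.6
gripper_force: 35.0
```

```bash
python3 av.py
```

```text
[ -2.252  -1.315   6.567  -0.291   0.432  -0.072 623.555 -40.774  47.177
  26.677  41.674]
[0.547 0.432 0.593 0.033 0.027 0.035 0.012 0.013 0.014 0.002 0.17 ]
[-4.791 30.76  95.334 -0.009 53.908 58.536] 26.475
collar-top-ish z [67.221 68.799 69.413] 45
```

Call:
send_rows:
  motion:
    - [0,0,0,0,0,-0.008,-0.3]
    - [0,0,0,0,0,-0.008,-0.3]
    - [0,0,0,0,0,-0.008,-0.3]

```text
time_s: 26.9
ee_pos: [623.5, -40.8, 47.2]
ee_rot: [180.0, 0.0, 26.2]
force: [-2.0, -1.4, 6.7]
gripper_width: 41.8
gripper_force: 35.0
```

```bash
python3 av.py
```

```text
[ -2.38   -1.167   6.574  -0.278   0.433   0.083 623.554 -40.785  47.172
  26.233  41.652]
[0.409 0.539 0.57  0.023 0.035 0.036 0.017 0.012 0.013 0.002 0.199]
[-4.79  30.76  95.333 -0.022 53.91  58.995] 27.85
collar-top-ish z [67.396 68.093 69.166] 53
```

Call:
send_rows:
  motion:
    - [0,0,0,0,0,-0.003,-0.3]
    - [0,0,0,0,0,-0.003,-0.3]

```text
time_s: 28.15
ee_pos: [623.6, -40.8, 47.1]
ee_rot: [180.0, 0.0, 26.1]
force: [-2.7, -1.3, 6.2]
gripper_width: 41.2
gripper_force: 35.0
```

```bash
python3 av.py
```

```text
Traceback (most recent call last):
  File "av.py", line 5, in <module>
    s=env.state(); L.append(np.r_[s["force"],s["torque"],s["ee_pos"],s["ee_rot"][2],s["gripper_width"]]); f=eyes.grab_frame("scene")
                                                                                                            ~~~~~~~~~~~~~~~^^^^^^^^^
ValueError: 200 camera calls are used up
```

The cameras are used up, but the data are enough. Forward breakaway was about 0.157 N m at yaw 25.1. I eased back about 1° net, so the nip is about 13 N. I relax the grip's wind-up, open and withdraw straight up.

Call:
send_rows:
  motion:
    - [0,0,0,0,0,0.004,-0.3]
    - [0,0,0,0,0,0.004,-0.3]

```text
time_s: 28.75
ee_pos: [623.6, -40.8, 47.2]
ee_rot: [180.0, 0.0, 26.3]
force: [-2.9, -0.8, 6.8]
gripper_width: 41.4
gripper_force: 35.0
```

Call:
send_rows:
  motion:
    - [0,0,0,0,0,0,0.1]
    - [0,0,0,0,0,0,0.3]
    - [0,0,0,0,0,0,0.5]
    - [0,0,0,0,0,0,0.5]

```text
time_s: 29.25
ee_pos: [623.7, -40.6, 46.0]
ee_rot: [-180.0, 0.0, 26.3]
force: [0.2, -0.2, -0.7]
gripper_width: 68.3
gripper_force: 0.0
```

Call:
send_rows:
  motion:
    - [0,0,0.03,0,0,0,0.5]
    - [0,0,0.1,0,0,0,0.5]
    - [0,0,0.2,0,0,0,0.5]
    - [0,0,0.3,0,0,0,0.5]
    - [0,0,0.3,0,0,0,0.5]
    - [0,0,0.3,0,0,0,0.5]

```text
time_s: 30.0
ee_pos: [623.4, -40.7, 196.6]
ee_rot: [180.0, -0.0, 26.3]
force: [-0.1, 0.5, 0.6]
gripper_width: 68.4
gripper_force: 0.0
```

```bash
python3 -c "
from workcell import env
print(env.job_done())"
```

```text
the job is handed in; nothing more can be done
None
```

The job is handed in: the gauge lies flat between the ribs with its slot home on the post, and the collar is spun down on it and released. The nip is about 13 N, estimated from turning torque and not measured directly, and I had no camera calls left to look at the result after letting go.

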